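# Clear the self-closing adhesive chest and hold its lid at 60 degrees

## Task

I need to reach the jars in the grey chest: take the shoe last off its lid and stand it sole down in the aluminium tray (not dropping it), then lift the self-closing lid by its bar handle to 60 degrees, where the pins on its sides line up with the round studs on the arcs. Finish while still holding the lid there by the bar, because it springs shut if let go. Leave everything else where it is, the tin in the tray and the tools too.

Things in the scene. Friction and masses are not known exactly. Their poses are not given: they have to be found in the camera images.
- chest: grey steel chest fixed to the bench, left or right of the middle: 190 mm (its x) by 300 mm (its y), 110 mm high without lid. Origin: centre of underside, z up; its handle side faces its own -x. On each side a steel arc strip (radius 80 mm about the hinge line, at y +-164 mm, 340 mm wide overall, top 195 mm above the bench) with one round black stud at 60 degrees
- hinge (a point): middle of the lid's hinge line, on the chest at 95 mm along its +x and 110.5 mm up; the hinge line runs along the chest's y, at the far upper edge
- lid (a joint): lid angle in rad: 0 shut and level, grows as the front edge rises, 60 degrees = 1.047, stop 1.7. Flat grey plate 190 x 300 x 8 mm hinged at its far edge, top 119 mm above the bench when shut. Spring and weight always pull it shut (4 to 6 N at the bar). Black pins on its side edges, 64 mm from the hinge, point at the studs at 60 degrees
- bar: handle of the lid: round steel bar that turns freely about its length, diameter 12 mm, length 170 mm along the chest's y, 45 mm in front of the lid's edge on two flat arms at y +-78 mm; fingers fit all round its middle. Origin: its middle, 235 mm from the hinge line and 4 mm above it in the lid's frame; 115 mm above the bench when shut, 316 mm at 60 degrees
- stud (a point): the point 40 mm in front of and 69 mm above the hinge line, at the left (+y) arc of the chest: centre of the 60 degree stud
- last: small shoe last (white plastic foot form) sole down on the lid: 161 mm long (toe 86 mm along +x, heel 75 mm along -x), 62 wide, 85 high, 0.2 to 0.45 kg, balanced about x -6. Origin: on the sole's underside, z up. Grasp its upper block: parallel sides at y +-18 mm, from x -50 to +9 and z 55 to 85 mm. At the start its x lies within 0.4 rad of the chest's y
- tray: open aluminium tray fixed to the bench, on the other side of the middle from the chest: outside 280 mm (its x) by 110 mm (its y), walls 28 mm high, 4 mm thick, inner floor 4 mm up. Origin: centre of underside. A tin stands at its +x end, so the last fits lengthwise (toe either way) with its middle about 45 mm towards -x of the tray's centre
- tin: small round metal nail tin, 54 mm across, 42 mm high, standing near one end of the tray (about 105 mm from the tray's centre along the tray's +x); leave it there. Origin: centre of its underside
- big_last: the larger of the two shoe lasts (about 217 x 84 x 115 mm), standing on the bench to the robot's right; leave it. Origin: its underside
- jar: round jar with a metal cap, 76 mm across, 95 mm high, on the bench to the robot's left; leave it. Origin: centre of its underside
- pliers: pliers lying on the bench close in front of the robot, about 190 mm long, 14 mm high; leave them. Origin: at their underside near the pivot
- hammer: hammer lying on the bench near the robot on its right; leave it. Origin: at its underside
- tape: roll of tape, 90 mm across, 25 mm high, lying on the bench to the robot's left; leave it. Origin: centre of its underside
- brush: brush lying on the bench near the robot on its left; leave it. Origin: at its underside

How it is judged:
On the way:
1. the last stands sole down in the tray, let go, with the lid still shut (x of last in the frame of tray between -0.075 and 0.075 m and y of last in the frame of tray between -0.03 and 0.03 m and z of last in the frame of tray between 0 and 0.011 m and angle between last's own z axis and vertical below 0.12 rad and contact force between last and the fingers below 0.1 N and linear speed of last below 0.03 m/s and value of joint lid below 0.06 rad), for 0.3 s.
At the end, for the whole second after the job is handed in: The lid is held still at 60 degrees (within 6 degrees) by the fingers on its bar (more than 1.5 N), and the small last stands let go and at rest in the tray, sole flat on the tray floor (origin within 75 mm of the tray's centre along it and 30 mm across, tilt under 7 degrees) (value of joint lid between 0.942 and 1.152 rad and velocity of joint lid between -0.1 and 0.1 rad/s and contact force between bar and the fingers above 1.5 N and contact force between bar and last below 0.1 N and x of last in the frame of tray between -0.075 and 0.075 m and y of last in the frame of tray between -0.03 and 0.03 m and z of last in the frame of tray between 0 and 0.011 m and angle between last's own z axis and vertical below 0.12 rad and contact force between last and the fingers below 0.1 N and linear speed of last below 0.03 m/s); the arm keeps its last pose, push and grip.
It fails at once if the lid is raised before the last is in the tray (value of joint lid above 0.12 rad and not (x of last in the frame of tray between -0.075 and 0.075 m and y of last in the frame of tray between -0.03 and 0.03 m and z of last in the frame of tray between 0 and 0.011 m and angle between last's own z axis and vertical below 0.12 rad)).
It fails at once if the last is dropped or thrown (linear speed of last above 0.6 m/s and contact force between last and the fingers below 0.1 N).
It fails at once if something else is disturbed (moved more than 40 mm) (distance of any of tin, big_last, jar, pliers, hammer, tape, brush from where it was at the start of the episode above 0.04 m).
It also fails if it takes over 58 s, if anything falls off the work surface, if the arm or the gripper's body presses on something with over 40 N, if the wrist force passes 120 N, or if a joint passes its speed limit or range.

## Robot

A 6-joint arm with a two-finger parallel gripper is mounted at the origin on the work surface. World frame = base frame: x ahead of the robot, y to its left, z up, the work surface at z = 0. Lengths are in m, angles in rad, forces in N, time in s.
With the tool pointing down it reaches from about 0.425 to 0.95 m from the base axis. Payload 3.5 kg.
Tool frame: the origin (TCP) lies midway between the tips of the shut fingers; the grasp point (between the pads) lies grasp_offset behind it (grasp_offset is the distance from the TCP to the grasp point, in m); z points along the fingers, y is the direction in which the jaws open and shut (so a half turn about z gives the same grasp; the last joint's range is limited). The gripper opens to 85 mm and grips with 20 to 120 N. Pads are 22 mm wide; open, the fingers measure 114 mm over their backs; the gripper's body (76 mm by 85 mm) begins 54 mm behind the grasp point. The pads swing forward as they close: fully open they stand 13 mm farther back than shut.
Start: joints at [-1.381, 0.286, 1.577, -0, 1.279, -0.15], TCP at [0.225, -0.636, 0.231] pointing down, gripper open.
Joint ranges: [-2.77, 2.77], [-0.9, 2.22], [0.21, 2.48], [-1.53, 4.67], [0.24, 2.81], [-2.84, 2.84]. Speed limits (rad/s): [2.79, 2.79, 3.14, 3.14, 3.14, 3.14].

## Interface

Orientations are given as a unit quaternion [x, y, z, w].
In Python, from plant import * gives the robot as it stands.
- The arm moves only by the tool jog_arm, never from a script. Its argument "targets" is text: rows parted by semicolons, each of 7 numbers parted by spaces: the shift along the world's x, y, z in mm, then the turn, a rotation vector about the world's x, y, z in degrees, then the gripper's target within -1 to 1 (fully open at 1, half-way at 0, shut at -1). A call has 1 to 10 rows; each row shifts and turns the pose as measured when the row begins; what a row does not reach is not made up. A row lasts 1/12 s, in which the tool goes at most 41.7 mm and 7.16 degrees, less where a joint would pass 70% of its speed; a pose out of reach is approached as far as the arm can. A call with a gripper value outside its range is refused whole. The fingers move at their own pace and stop on an object; "force" is the grip in N (left out, the last holds). Time passes only in rows, so rows that do not move let the fingers close. It gives the time, the measured TCP pose, the force and the opening at its end, in the units of the state.
- get_state(): the state, without advancing time (a new reading comes with each control period).
- read_camera(name): name is "side" or "top" or "wrist"; returns a dict with "pixels" (384x512x3 uint8, blue, green, red), "mtx" (3x3 intrinsics, pixels), "world_from_camera" (4x4, takes a point from camera to world coordinates). Camera axes: x right, y up, looking along -z (the intrinsics and any distortion apply to the point x, -y, -z); pixel columns grow to the right and rows downward; lengths in m; the calibration is good to about 2 mm. A picture is of the moment at which its call begins. There is no depth.
- sign_off(): hands the job in, once; it reports no verdict.
Trained networks look in a picture, given as the dict that the camera call returned (one of the last four; its "shot" number tells which), for a name from the list of things; names that differ only in an ending like _2 or _b are one class to them, and where a whole thing is asked for, a point or a joint stands for the part that bears it (a point fixed in the world has none). Each returns a list of dicts, best first, with "p" (0 to 1); they miss things now and then, are a little off and sometimes report something else, mostly with a low value. They report only what shows in the picture. A call takes as long as a camera call.
- spot_in(target, picture): "uv" ([column, row] in pixels, amid what is visible of it).
- silhouettes(target, picture): "mask" (384x512 bool, what is visible of it) and "uv" ([column, row] in pixels, amid what is visible of it).
- mark_of(target, picture): "uv" ([column, row] in pixels: a listed point, or the origin of a listed thing).
The state is a dict: "time": time; "qpos": joint angles; "dq": joint speeds; "joint_efforts": joint torques, N m; "eef_pos": TCP position; "tcp_rot": TCP orientation; "contact_force": force on the tool from outside, world axes, zero at the start; "wrist_torque": the same for the moment, N m; "opening": opening from 0.0 (shut) to 1.0 (fully open).
Only numpy, scipy, OpenCV 4.12 (cv2) and the standard library are available. Lean on these libraries where they do the work, as an engineer would, in place of code of your own. Each camera call takes 0.05 s, during which the arm holds its last target.

## Working session

There is one attempt and no reset: what is moved stays moved. The work goes in short steps, Python scripts to look and compute and a tool call to move; the robot and the scene stay as the last step left them, time stands still between calls to the robot, and variables do not carry over. Pictures are saved under pics/ and viewed, and the job is handed in when it is done.

Besides the shell and the picture viewer there is one more tool, called as name(argument=value, ...) on one line, values as JSON. jog_arm: Moves the arm, as the interface text tells. Its arguments: {"type":"object","properties":{"targets":{"type":"string"},"force":{"type":"number"}},"required":["targets"]}

```bash
ls; mkdir -p pics
python3 - <<'E'
from plant import *
import cv2
s=get_state();print(s)
for n in ("side","top"):
    r=read_camera(n);cv2.imwrite(f"pics/{n}0.png",r["pixels"]);print(n,r["mtx"].tolist(),r["world_from_camera"].round(4).tolist(),r.keys())
    for t in ("last","tray","chest","bar","tin","hinge","stud","big_last","lid","jar"):
        m=mark_of(t,r);print(t,[(np.round(d["uv"],1).tolist(),round(float(d["p"]),2)) for d in m[:2]] if 'np' in globals() else m[:2])
E
```

```text
pics
{'time': 0.0, 'qpos': array([-1.38099875e+00,  2.87210962e-01,  1.57817373e+00,  1.38518987e-05,
        1.27861185e+00, -1.49972071e-01]), 'dq': array([ 0.00111593, -0.00029062, -0.00061229,  0.00073748,  0.00068297,
        0.00080794]), 'joint_efforts': array([-7.94311709e-04, -4.05982339e+01, -2.92626625e+01, -2.15006826e-04,
        5.84664289e-03,  7.82092513e-06]), 'eef_pos': array([ 0.2248804 , -0.63574005,  0.22991876]), 'tcp_rot': array([ 9.85603873e-01,  1.69066734e-01, -1.73036536e-05, -1.20183336e-03]), 'contact_force': array([ 0.0890885 , -0.22127332, -0.27957978]), 'wrist_torque': array([-0.03264068, -0.01221415, -0.01500666]), 'opening': 1.0010405833399219}
side [[357.65695710774554, 0.0, 256.2608336607362], [0.0, 357.65695710774554, 192.3149832022274], [0.0, 0.0, 1.0]] [[-0.7434, 0.4893, -0.456, 0.0222], [-0.6689, -0.5456, 0.5049, 0.549], [-0.0017, 0.6804, 0.7329, 0.943], [0.0, 0.0, 0.0, 1.0]] dict_keys(['pixels', 'mtx', 'world_from_camera', 'shot'])
last [{'uv': [174.8, 223.4], 'p': 0.76}]
tray [{'uv': [279.2, 185.3], 'p': 0.64}]
chest [{'uv': [184.0, 250.9], 'p': 0.83}]
bar [{'uv': [214.9, 249.5], 'p': 0.7}, {'uv': [255.5, 179.6], 'p': 0.38}]
tin [{'uv': [254.3, 179.5], 'p': 0.73}, {'uv': [152.6, 214.9], 'p': 0.42}]
hinge [{'uv': [154.4, 215.9], 'p': 0.62}, {'uv': [353.0, 142.3], 'p': 0.52}]
stud [{'uv': [116.5, 249.3], 'p': 0.8}]
big_last [{'uv': [353.3, 144.2], 'p': 0.64}]Traceback (most recent call last):
  File "<stdin>", line 7, in <module>
ValueError: it knows: bar, big_last, brush, chest, hammer, hinge, jar, last, pliers, stud, tape, tin, tray
```

```bash
cat > h.py <<'E'
from plant import *
import numpy as np, cv2
from scipy.optimize import least_squares
from scipy.spatial.transform import Rotation as R
def P(cam):
    T=np.array(cam["world_from_camera"]);F=np.diag([1,-1,-1,1.]);C=np.linalg.inv(T@F)
    return np.array(cam["mtx"])@C[:3]
def proj(cam,X):
    X=np.atleast_2d(X);h=np.c_[X,np.ones(len(X))]@P(cam).T;return h[:,:2]/h[:,2:]
def onz(cam,uv,z):
    p=P(cam);A=p[:,[0,1]];b=-(p[:,2]*z+p[:,3]);u,v=uv
    M=np.array([p[0]-u*p[2],p[1]-v*p[2]]);return np.r_[np.linalg.solve(M[:,:2],-(M[:,2]*z+M[:,3])),z]
def tri(cs,uvs):
    X=cv2.triangulatePoints(P(cs[0]),P(cs[1]),np.array(uvs[0],float).reshape(2,1),np.array(uvs[1],float).reshape(2,1));return (X[:3]/X[3]).ravel()
E
python3 - <<'E'
from h import *
import pickle
D={}
for n in ("side","top"):
    r=read_camera(n);cv2.imwrite(f"pics/{n}1.png",cv2.resize(r["pixels"],None,fx=1.5,fy=1.5,interpolation=cv2.INTER_CUBIC))
    m={}
    for t in ("last","tray","chest","bar","tin","hinge","stud","jar","big_last"):
        m[t]=mark_of(t,r)[:2]
    sil={t:silhouettes(t,r)[:1] for t in ("last","tray","chest")}
    D[n]=(r,m,sil)
pickle.dump(D,open("d.pkl","wb"))
for t in D["side"][1]:
    a,b=D["side"][1][t],D["top"][1][t]
    if a and b: print(t,a[0],b[0],tri([D["side"][0],D["top"][0]],[a[0]["uv"],b[0]["uv"]]).round(4))
    else: print(t,a,b)
E
```

```text
last {'uv': [175.8, 224.2], 'p': 0.67} {'uv': [201.1, 166.1], 'p': 0.88} [0.6256 0.224  0.1099]
tray {'uv': [280.9, 189.2], 'p': 0.63} {'uv': [303.5, 180.7], 'p': 0.85} [ 0.5712 -0.1903 -0.0266]
chest {'uv': [183.5, 251.9], 'p': 0.88} {'uv': [203.3, 174.9], 'p': 0.8} [ 0.6108  0.2314 -0.0124]
bar {'uv': [217.2, 247.6], 'p': 0.81} {'uv': [205.9, 205.2], 'p': 0.54} [0.4704 0.2053 0.1214]
tin {'uv': [252.1, 178.1], 'p': 0.77} {'uv': [294.4, 155.2], 'p': 0.58} [ 0.68   -0.1544 -0.0147]
hinge {'uv': [151.7, 216.9], 'p': 0.73} {'uv': [195.2, 144.4], 'p': 0.97} [0.7165 0.2485 0.0916]
stud {'uv': [117.2, 249.1], 'p': 0.82} {'uv': [149.5, 163.9], 'p': 0.7} [0.6237 0.405  0.1839]
jar {'uv': [135.1, 371.2], 'p': 0.67} {'uv': [126.0, 218.8], 'p': 0.81} [ 0.4322  0.5458 -0.0019]
big_last {'uv': [351.4, 145.7], 'p': 0.98} {'uv': [392.2, 194.8], 'p': 0.62} [ 0.4968 -0.549   0.0025]
```

View pics/side1.png

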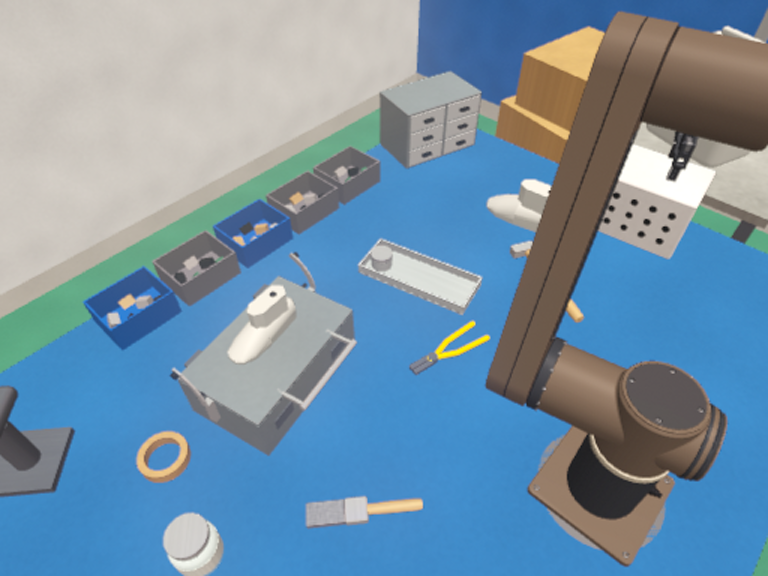

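View pics/top1.png

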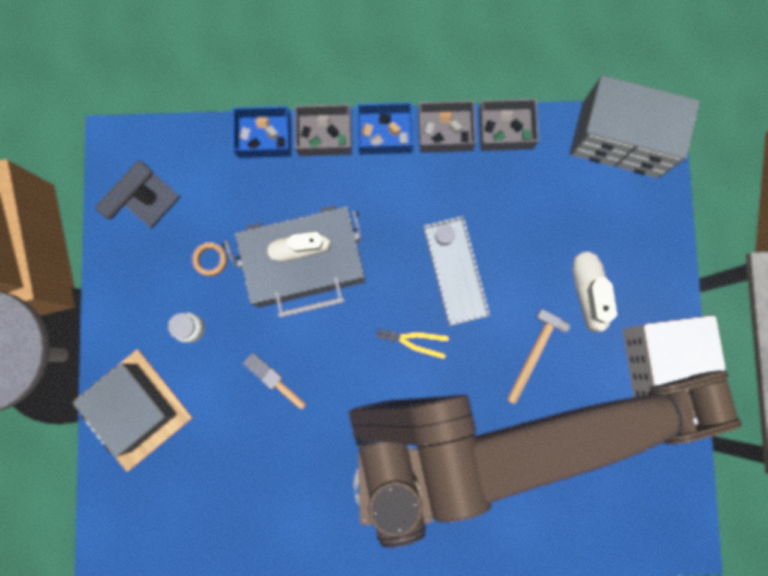

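```bash
cat > fit.py <<'E'
from h import *
import pickle
from scipy.optimize import minimize
D=pickle.load(open("d.pkl","rb"))
cs,ct=D["side"][0],D["top"][0]
def tw(p,L):
    c,s=np.cos(p[2]),np.sin(p[2]);L=np.atleast_2d(L);return np.c_[p[0]+c*L[:,0]-s*L[:,1],p[1]+s*L[:,0]+c*L[:,1],L[:,2]]
K={"hinge":[.095,0,.1105],"bar":[-.14,0,.115],"stud":[.055,.164,.1795],"chest":[0,0,0]}
def res(p):
    o=[]
    for c,m in((cs,D["side"][1]),(ct,D["top"][1])):
        for k,v in K.items(): o.append((proj(c,tw(p,v))[0]-m[k][0]["uv"]))
    return np.ravel(o)
r=least_squares(res,[.61,.23,.17],loss="soft_l1");print("chest",r.x.round(4),r.fun.reshape(2,-1,2).round(1).tolist())
def box(a,b,h): return np.array([[i*a/2,j*b/2,z] for i in(-1,1) for j in(-1,1) for z in(0,h)])
def iou(p,B,c,m):
    im=np.zeros((384*4,512*4),np.uint8);h=cv2.convexHull((proj(c,tw(p,B))*4+1.5).astype(np.float32)).round().astype(np.int32)
    cv2.fillPoly(im,[h],1);M=cv2.resize(m.astype(np.uint8),None,fx=4,fy=4,interpolation=cv2.INTER_NEAREST)
    return (im&M).sum()/(im|M).sum()
B=box(.28,.11,.028)
ms=[(c,D[n][2]["tray"][0]["mask"]) for n,c in(("side",cs),("top",ct))]
best=minimize(lambda p:-sum(iou(p,B,c,m) for c,m in ms),[.58,-.185,.2],method="Nelder-Mead",options=dict(initial_simplex=[[.58,-.185,.2],[.6,-.185,.2],[.58,-.17,.2],[.58,-.185,.35]]))
print("tray",best.x.round(4),best.fun,[iou(best.x,B,c,m) for c,m in ms])
for n,c in(("side",cs),("top",ct)):
    L=D[n][2]["last"]
    if not L: print("no last",n);continue
    m=L[0]["mask"];ys,xs=np.nonzero(m);pts=np.array([onz(c,q,.14)[:2] for q in np.c_[xs,ys]])
    mu=pts.mean(0);w,V=np.linalg.eigh(np.cov((pts-mu).T));print(n,len(xs),mu.round(4),"yaw axis",np.arctan2(V[1,1],V[0,1]),np.sqrt(w))
    im=c["pixels"].copy()
    for q in (tw(r.x,list(K.values())),tw(r.x,box(.19,.3,.119)),tw(best.x,B)):
        for u in proj(c,q): cv2.circle(im,tuple(u.round().astype(int)),1,(0,0,255),-1)
    im=cv2.resize(im[100:330,80:380],None,fx=2.6,fy=2.6,interpolation=cv2.INTER_CUBIC);cv2.imwrite(f"pics/ov_{n}.png",im)
E
python3 fit.py
```

```text
chest [0.6108 0.2344 0.2224] [[[1.3, -0.2], [1.6, 0.4], [-0.3, 0.4], [0.7, -1.4]], [[-3.1, 1.6], [0.1, -1.5], [-0.3, -1.1], [-1.8, -1.1]]]
tray [ 0.5696 -0.1849  0.2011] -1.7256973079055653 [np.float64(0.8465393863893154), np.float64(0.87915792151625)]
side 1372 [0.6334 0.2214] yaw axis 2.0109142785931695 [0.02391948 0.05130454]
top 548 [0.6248 0.2256] yaw axis 1.7186087815026547 [0.01565379 0.04215899]
```

View pics/ov_side.png

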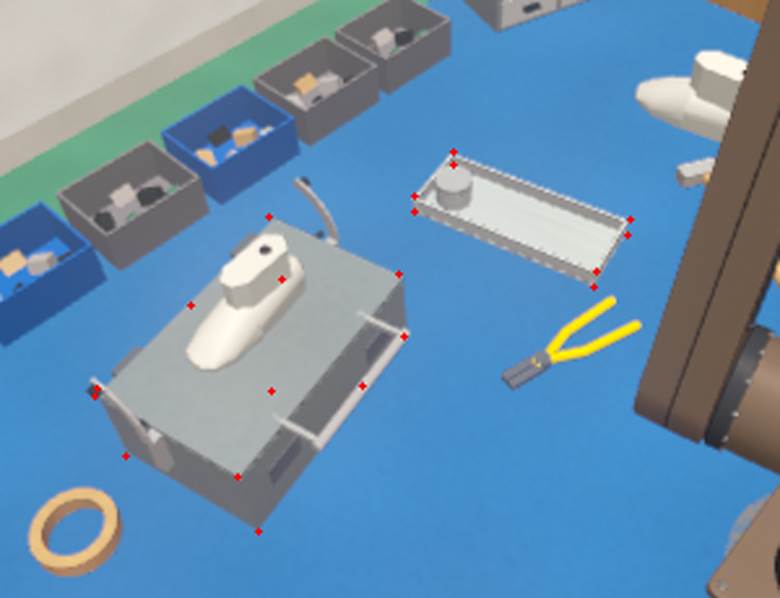

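View pics/ov_top.png

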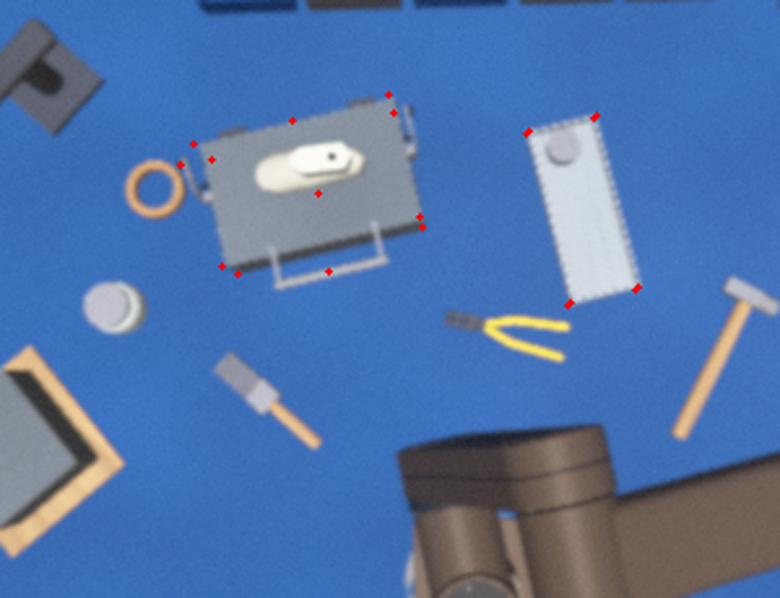

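```bash
cat >> fit.py <<'E'
print('---')
off=np.array([80,100])
Lc=np.array([[.095,.15,.119],[.095,-.15,.119],[-.095,-.15,.119],[-.095,.15,.119],[-.14,.085,.115],[-.14,-.085,.115]])
U={"top":np.array([[202,144],[388,97],[422,222],[230,262],[275,286],[388,261]])/2.6+off,"side":np.array([[100,395],[268,217],[399,274],[238,477],[318,446],[409,333]])/2.6+off}
def res2(p): return np.r_[(proj(ct,tw(p,Lc))-U["top"]).ravel(),(proj(cs,tw(p,Lc))-U["side"]).ravel()]
r2=least_squares(res2,r.x,loss="soft_l1");print(r2.x.round(4));print(r2.fun.reshape(-1,2).round(1).tolist())
print("bar",tw(r2.x,K["bar"]),"hinge",tw(r2.x,K["hinge"]))
E
python3 fit.py | sed -n '/---/,$p'
```

```text
---
[0.607  0.2306 0.2137]
[[-2.3, 0.1], [1.0, 0.0], [-0.6, -1.3], [-2.5, 1.9], [-0.6, 0.0], [-1.1, -0.9], [-0.6, -0.2], [2.3, -0.2], [1.9, -0.0], [1.4, -0.5], [0.1, 0.3], [-0.6, -1.3]]
bar [[0.47022714 0.2009351  0.115     ]] hinge [[0.69988088 0.25077645 0.1105    ]]
```

jog_arm(targets="25 26 15 0 0 7 1;25 26 15 0 0 7 1;25 26 15 0 0 7 1;25 26 15 0 0 7 1;25 26 15 0 0 7 1;25 26 10 0 0 7 1;25 30 10 0 0 7 1;25 30 5 0 0 7 1;25 30 0 0 0 7 1;25 30 0 0 0 7 1")

```text
time: 2.58
eef_pos: [0.4767, -0.353, 0.3348]
tcp_rot: [0.702, 0.713, -0.003, 0.002]
contact_force: [0.1, -0.2, -0.7]
opening: 1.0
```

Run:
```python
from h import *
print(grasp_offset); s=get_state(); print(s["eef_pos"],s["tcp_rot"],s["qpos"],s["time"])
c=read_camera("wrist");Rm=R.from_quat(s["tcp_rot"]).as_matrix();W=c["world_from_camera"]
print((Rm.T@(W[:3,3]-s["eef_pos"])).round(4),(Rm.T@W[:3,:3]).round(3).tolist(),c["mtx"])
```

```text
0.0187
[ 0.47674147 -0.35304881  0.33475768] [ 0.7016231   0.71254015 -0.00265167  0.00212793] [-0.80612989  0.04387485  1.66432446 -0.00523265  1.42899021 -0.82084104] 2.5833
[ 0.0753  0.0006 -0.142 ] [[0.001, 0.954, 0.301], [1.0, -0.001, 0.0], [0.001, 0.301, -0.954]] [[289.90004098   0.         256.93252779]
 [  0.         289.90004098 191.00984257]
 [  0.           0.           1.        ]]
```

jog_arm(targets="10 38 0 0 0 1 1;10 38 0 0 0 1 1;10 38 0 0 0 1 1;10 38 0 0 0 1 1;10 38 0 0 0 1 1;10 38 0 0 0 1 1;10 38 0 0 0 1 1;10 38 0 0 0 1 1;10 38 0 0 0 0 1;10 38 0 0 0 0 1")

```text
time: 3.47
eef_pos: [0.5807, 0.0398, 0.3365]
tcp_rot: [0.647, 0.762, 0.0, 0.005]
contact_force: [1.2, -0.8, 1.2]
opening: 0.998
```

jog_arm(targets="10 38 0 0 0 0 1;10 38 0 0 0 0 1;10 38 0 0 0 0 1;10 30 0 0 0 0 1;5 20 0 0 0 0 1;0 0 0 0 0 0 1;0 0 0 0 0 0 1")

```text
time: 4.05
eef_pos: [0.6265, 0.22, 0.336]
tcp_rot: [0.645, 0.764, 0.001, 0.005]
contact_force: [1.0, -0.3, 0.3]
opening: 0.999
```

Run:
```python
from h import *
import pickle
s=get_state(); print(s["eef_pos"],s["tcp_rot"],s["qpos"],s["time"],R.from_quat(s["tcp_rot"]).as_matrix().round(3).tolist())
c=read_camera("wrist");m=mark_of("last",c);k=silhouettes("last",c)
t=read_camera("top");k2=silhouettes("last",t);m2=mark_of("last",t)
pickle.dump((c,m,k,t,m2,k2),open("w1.pkl","wb"))
print(m[:2],m2[:2])
cv2.imwrite("pics/w1.png",cv2.resize(c["pixels"],None,fx=1.5,fy=1.5,interpolation=cv2.INTER_CUBIC))
```

```text
[0.62650231 0.21996848 0.33601203] [0.64472143 0.76440041 0.00137902 0.00493774] [ 0.18735877  0.20117258  1.48976506 -0.00597073  1.44228652  0.01864264] 4.05 [[-0.169, 0.986, 0.009], [0.986, 0.169, -0.004], [-0.006, 0.008, -1.0]]
[{'uv': [255.4, 160.8], 'p': 0.64}] [{'uv': [201.2, 165.9], 'p': 0.74}]
```

View pics/w1.png

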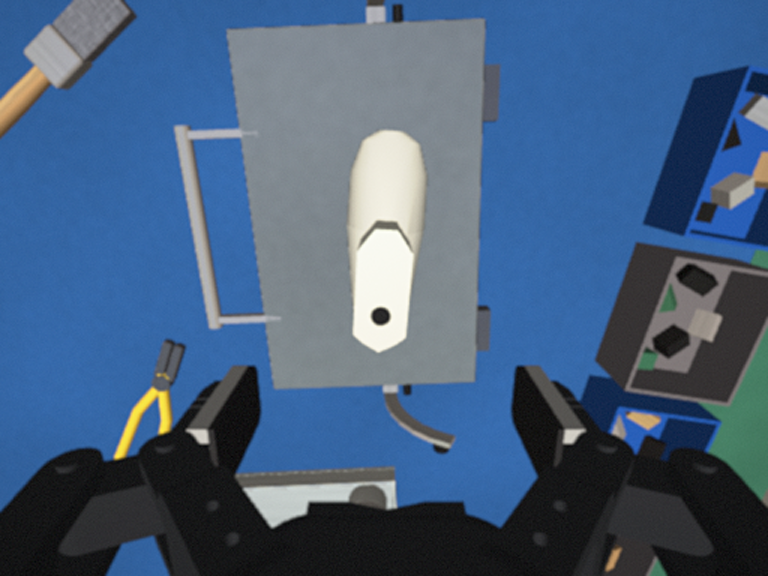

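Run:
```python
from h import *
import pickle
c,m,k,t,m2,k2=pickle.load(open("w1.pkl","rb"));D=pickle.load(open("d.pkl","rb"));cs=D["side"][0]
w=lambda u,v:np.array([u/1.5,v/1.5])-.17
hole=w(380.5,316)
print("hole w-side",tri([c,cs],[hole,[181.9,196.2]]).round(4),"w-top",tri([c,t],[hole,[207.7,160]]).round(4))
print("origin",tri([c,cs],[m[0]["uv"],[175.3,223.8]]).round(4),tri([c,t],[m[0]["uv"],m2[0]["uv"]]).round(4))
for n,p in dict(L1=(357,262),L2=(353,330),R1=(412,258),R2=(407,330),tip=(385,230),heel=(380,352),c1=(370,230),c2=(395,228)).items(): print(n,onz(c,w(*p),.204).round(4))
print("toe",onz(c,w(390,130),.13))
print("bar ends",onz(c,w(182,127),.115),onz(c,w(214,327),.115))
for p in((228,30),(484,20),(475,381),(275,387)): print("lid",onz(c,w(*p),.119))
```

```text
hole w-side [0.6303 0.1868 0.1998] w-top [0.6294 0.1846 0.1963]
origin [0.6281 0.2263 0.1164] [0.6243 0.22   0.1113]
L1 [0.6087 0.2219 0.204 ]
L2 [0.6131 0.1741 0.204 ]
R1 [0.6434 0.2305 0.204 ]
R2 [0.6495 0.1802 0.204 ]
tip [0.623  0.2456 0.204 ]
heel [0.634  0.1608 0.204 ]
c1 [0.6137 0.244  0.204 ]
c2 [0.6291 0.2479 0.204 ]
toe [0.6166994  0.30765733 0.13      ]
bar ends [0.45642421 0.28286062 0.115     ] [0.48948942 0.11697579 0.115     ]
lid [0.48909042 0.35546242 0.119     ]
lid [0.67103766 0.39352088 0.119     ]
lid [0.73295764 0.1043527  0.119     ]
lid [0.54988675 0.06735727 0.119     ]
```

jog_arm(targets="1 -10 -30 0 0 -3 1;0 0 -40 0 0 0 1;0 0 -40 0 0 0 1;0 0 -28 0 0 0 1;0 0 -16 0 0 0 1;0 0 -6 0 0 0 1;0 0 0 0 0 0 1")

```text
time: 4.93
eef_pos: [0.6284, 0.1999, 0.1777]
tcp_rot: [0.671, 0.742, 0.006, 0.01]
contact_force: [-0.9, -0.6, -0.8]
opening: 1.002
```

Run:
```python
from h import *
s=get_state(); print(s["eef_pos"],s["contact_force"],R.from_quat(s["tcp_rot"]).as_matrix().round(3).tolist())
for n in("wrist","side"):
    c=read_camera(n)
    im=c["pixels"] if n=="wrist" else cv2.resize(c["pixels"][120:300,80:320],None,fx=3,fy=3,interpolation=cv2.INTER_CUBIC)
    cv2.imwrite(f"pics/g1{n}.png",im)
```

```text
[0.62841211 0.19992589 0.1777186 ] [-0.89683135 -0.55132424 -0.81748348] [[-0.101, 0.995, 0.023], [0.995, 0.101, -0.003], [-0.005, 0.022, -1.0]]
```

View pics/g1wrist.png

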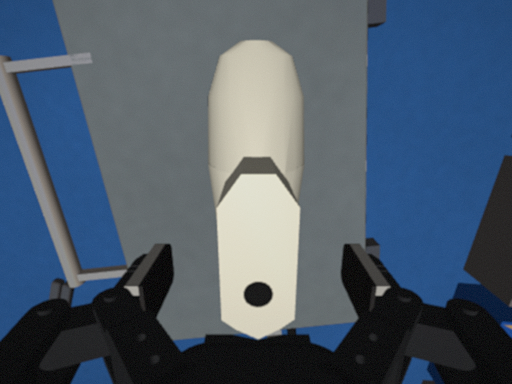

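View pics/g1side.png

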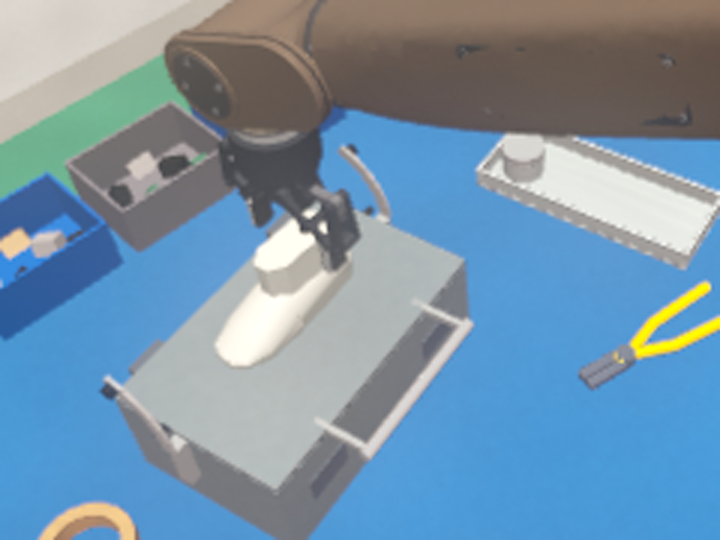

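jog_arm(targets="-1 9 -5 0 1.3 0 1;0 0 0 0 0 0 1")

```text
time: 5.2
eef_pos: [0.6306, 0.2099, 0.1793]
tcp_rot: [0.671, 0.742, 0.002, 0.004]
contact_force: [-0.1, 0.5, -0.6]
opening: 1.003
```

jog_arm(targets="0 0 0 0 0 0 -0.5;0 0 0 0 0 0 -1;0 0 0 0 0 0 -1;0 0 0 0 0 0 -1;0 0 0 0 0 0 -1;0 0 0 0 0 0 -1", force=50)

```text
time: 5.7
eef_pos: [0.6329, 0.2116, 0.1849]
tcp_rot: [0.67, 0.742, 0.005, 0.006]
contact_force: [0.3, -0.2, -0.9]
opening: 0.416
```

Run:
```python
from h import *
s=get_state(); print(s["eef_pos"],s["contact_force"],s["opening"],R.from_quat(s["tcp_rot"]).as_matrix().round(3).tolist())
c=read_camera("wrist");cv2.imwrite("pics/g2.png",c["pixels"])
```

```text
[0.63285746 0.21157019 0.18490828] [ 0.29852965 -0.16097903 -0.91942261] 0.4162057410040695 [[-0.102, 0.995, 0.016], [0.995, 0.102, -0.0], [-0.002, 0.016, -1.0]]
```

View pics/g2.png

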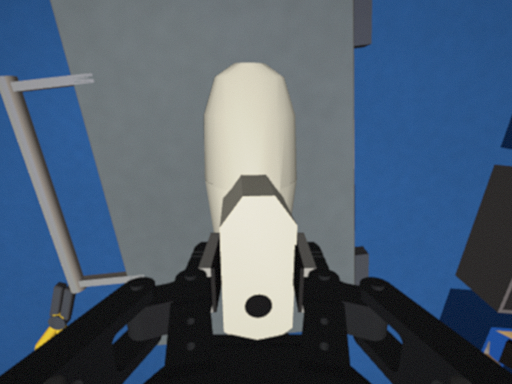

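jog_arm(targets="-2 0 0 0 0.5 0 1;-2 0 -2 0 0.5 0 1;0 0 -8 0 0 0 1;0 0 -8 0 0 0 1;0 0 -4 0 0 0 1")

```text
time: 6.17
eef_pos: [0.6293, 0.2115, 0.1623]
tcp_rot: [0.67, 0.742, 0.0, -0.0]
contact_force: [-0.1, 0.3, -0.0]
opening: 0.996
```

jog_arm(targets="0 0 2 0 0 0 -1;0 0 0 0 0 0 -1;0 0 0 0 0 0 -1;0 0 0 0 0 0 -1;0 0 0 0 0 0 -1", force=60)

```text
time: 6.58
eef_pos: [0.6281, 0.2112, 0.1613]
tcp_rot: [0.67, 0.742, -0.002, -0.002]
contact_force: [-0.3, 0.6, -1.0]
opening: 0.415
```

Run:
```python
from h import *
s=get_state(); print(s["eef_pos"],s["contact_force"],s["opening"],R.from_quat(s["tcp_rot"]).as_matrix().round(3).tolist())
c=read_camera("wrist");cv2.imwrite("pics/g3.png",c["pixels"])
```

```text
[0.62809974 0.21119221 0.16129393] [-0.27654404  0.59127624 -1.02187471] 0.4148905023631677 [[-0.101, 0.995, -0.005], [0.995, 0.101, -0.0], [0.0, -0.005, -1.0]]
```

View pics/g3.png

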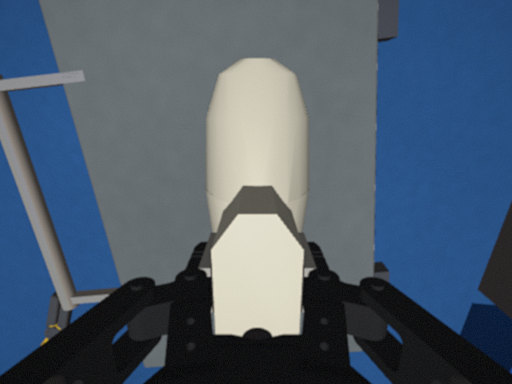

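jog_arm(targets="0 0 5 0 0 0 -1;0 0 15 0 0 0 -1;0 0 25 0 0 0 -1;0 0 30 0 0 0 -1;0 0 30 0 0 0 -1;0 0 20 0 0 0 -1;0 0 10 0 0 0 -1;0 0 0 0 0 0 -1")

```text
time: 7.3
eef_pos: [0.6216, 0.21, 0.2933]
tcp_rot: [0.67, 0.742, -0.009, -0.007]
contact_force: [-0.0, 0.5, -1.7]
opening: 0.411
```

Run:
```python
from h import *
s=get_state(); print(s["eef_pos"],s["contact_force"],s["wrist_torque"],s["opening"],R.from_quat(s["tcp_rot"]).as_matrix().round(3).tolist())
c=read_camera("wrist");cv2.imwrite("pics/g4.png",c["pixels"])
```

```text
[0.62158814 0.2100051  0.29333664] [-0.02900683  0.5285076  -1.73924356] [ 0.0151796  -0.06273494 -0.01017435] 0.4112357596992983 [[-0.101, 0.995, -0.023], [0.995, 0.101, -0.004], [-0.001, -0.023, -1.0]]
```

View pics/g4.png

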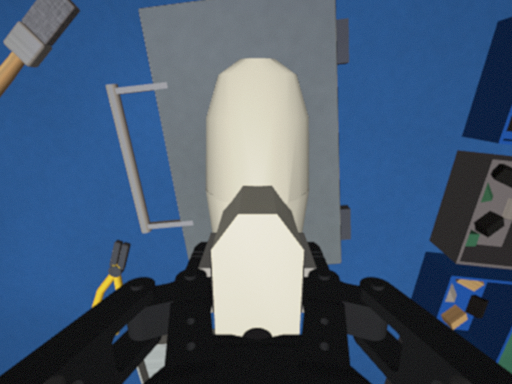

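jog_arm(targets="-3 -10 0 0 0 -4 -1;-6 -20 0 0 0 -7 -1;-8 -29 0 0 0 -7 -1;-8 -29 0 0 0 -7 -1;-8 -29 0 0 0 -7 -1;-8 -29 0 0 0 -7 -1;-8 -29 0 0 0 -7 -1;-8 -29 0 0 0 -7 -1;-8 -29 0 0 0 -7 -1;-8 -29 0 0 0 -7 -1")

```text
time: 8.18
eef_pos: [0.5347, -0.0548, 0.2652]
tcp_rot: [0.971, 0.236, -0.015, -0.025]
contact_force: [0.4, -0.2, -3.1]
opening: 0.415
```

Run:
```python
from h import *
s=get_state(); M=R.from_quat(s["tcp_rot"]).as_matrix(); print(s["eef_pos"],s["opening"],M.round(3).tolist(),np.degrees(np.arctan2(M[1,1],M[0,1])))
```

```text
[ 0.53471532 -0.05479533  0.26520584] 0.4145774695246827 [[0.888, 0.457, -0.041], [0.459, -0.888, 0.042], [-0.017, -0.056, -0.998]] -62.74957993161843
```

jog_arm(targets="-5 -28 3 -1 -1 -5 -1;-5 -28 3 -1 -1 -5 -1;-5 -28 3 -0.4 -0.3 -4 -1;-4 -25 2 0 0 -2 -1;-2 -16 0 0 0 0 -1;0 -8 0 0 0 0 -1;0 0 0 0 0 0 -1;0 0 0 0 0 0 -1")

```text
time: 8.85
eef_pos: [0.5015, -0.1958, 0.2562]
tcp_rot: [0.996, 0.084, -0.01, -0.009]
contact_force: [0.6, -0.2, -2.8]
opening: 0.415
```

Run:
```python
from h import *
import pickle
s=get_state(); M=R.from_quat(s["tcp_rot"]).as_matrix(); print(s["eef_pos"],s["opening"],M.round(3).tolist(),np.degrees(np.arctan2(M[1,1],M[0,1])))
for n in("wrist","side","top"):
    c=read_camera(n);cv2.imwrite(f"pics/p1{n}.png",c["pixels"])
    k=silhouettes("tray",c); print(n,mark_of("tray",c)[:1],mark_of("last",c)[:1],[x["p"] for x in k[:1]]); pickle.dump((c,k),open(f"p1{n}.pkl","wb"))
```

```text
[ 0.50147001 -0.19583734  0.25620488] 0.4149052502915438 [[0.986, 0.168, -0.022], [0.168, -0.986, 0.016], [-0.019, -0.02, -1.0]] -80.34866841312422
wrist [] [{'uv': [257.6, 196.9], 'p': 0.87}] [0.87]
side [{'uv': [281.2, 188.6], 'p': 0.76}] [{'uv': [298.1, 146.2], 'p': 0.66}] [0.73]
top [{'uv': [302.9, 182.7], 'p': 0.88}] [{'uv': [309.7, 186.9], 'p': 0.38}] [0.59]
```

View pics/p1wrist.png

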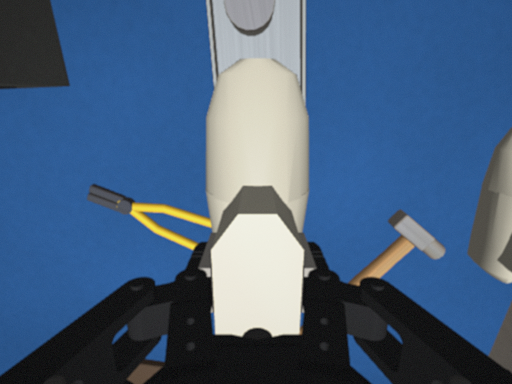

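View pics/p1side.png

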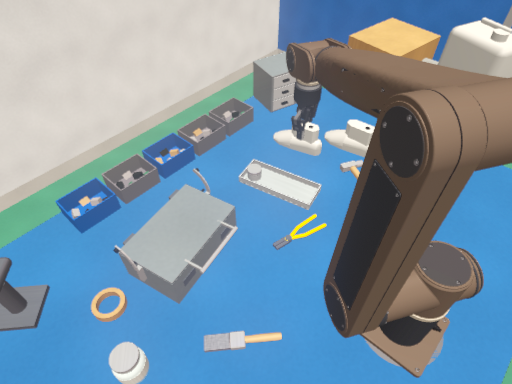

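View pics/p1top.png

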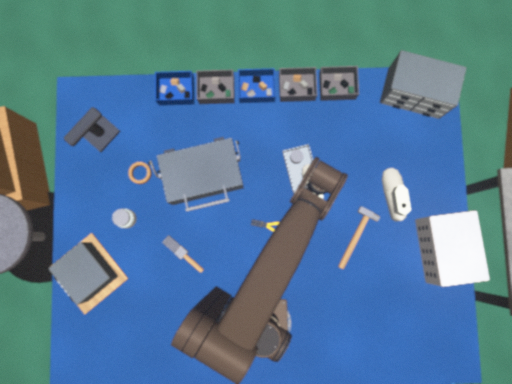

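```bash
python3 - <<'E'
from h import *
import pickle
c,k=pickle.load(open("p1wrist.pkl","rb"));m=k[0]["mask"]
A=[];B=[]
for r in range(3,80,6):
    x=np.nonzero(m[r])[0]; A.append(onz(c,(x.min(),r),.028)[:2]);B.append(onz(c,(x.max(),r),.028)[:2])
A,B=np.array(A),np.array(B)
for q in(A,B): d=np.polyfit(q[:,0],q[:,1],1);print("line",d,"deg",np.degrees(np.arctan(d[0])),"y at .6",np.polyval(d,.6),"y at .525",np.polyval(d,.525))
t=np.array([.5696,-.1849,.2011]);print("model centre y at .6",t[1]+(.6-t[0])*np.tan(t[2]))
print(mark_of)
E
python3 - <<'E'
import cv2
im=cv2.imread("pics/p1wrist.png");cv2.imwrite("pics/p1z.png",cv2.resize(im[:130,150:370],None,fx=3.5,fy=3.5,interpolation=cv2.INTER_CUBIC))
E
```

```text
line [ 0.21307969 -0.25017196] deg 12.028674149233009 y at .6 -0.1223241440925884 y at .525 -0.13830512058222755
line [ 0.22434543 -0.36772304] deg 12.644681661171491 y at .6 -0.23311578388035836 y at .525 -0.24994169128194538
model centre y at .6 -0.17870279304684586
<function make.<locals>.keyed.<locals>.call at 0x7fb2835bcd60>
```

View pics/p1z.png

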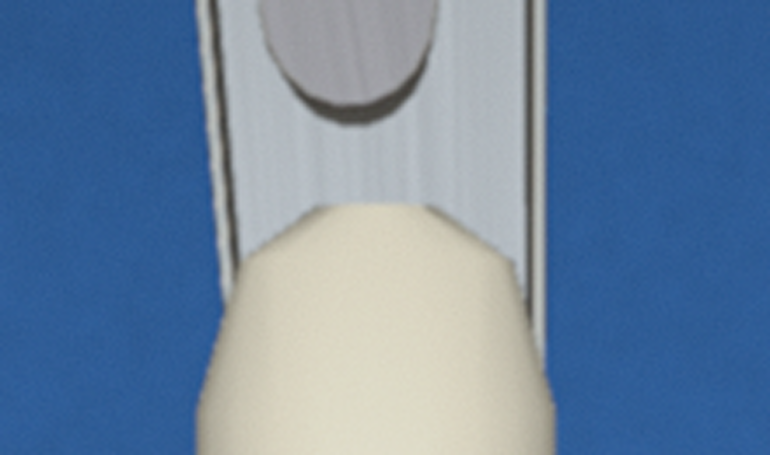

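jog_arm(targets="6 0 -15 -0.5 -0.6 1.2 -1;6 0 -30 -0.4 -0.6 1 -1;0 0 -35 0 0 0 -1;0 0 -30 0 0 0 -1;0 0 -20 0 0 0 -1;0 0 -10 0 0 0 -1;0 0 0 0 0 0 -1")

```text
time: 10.03
eef_pos: [0.5165, -0.197, 0.1182]
tcp_rot: [0.994, 0.105, 0.005, 0.005]
contact_force: [0.1, 0.2, -3.6]
opening: 0.413
```

```bash
cat > st.py <<'E'
from h import *
s=get_state(); M=R.from_quat(s["tcp_rot"]).as_matrix(); print(s["time"],s["eef_pos"].round(4),"open",s["opening"],"F",s["contact_force"].round(1),"z",M[:,2].round(4),"fix xy deg",np.degrees([-M[1,2],M[0,2]]).round(2),"yyaw",np.degrees(np.arctan2(M[1,1],M[0,1])))
E
python3 st.py
```

```text
10.0333 [ 0.5165 -0.197   0.1182] open 0.41257087422696875 F [ 0.1  0.2 -3.6] z [ 0.0118 -0.0088 -0.9999] fix xy deg [0.5  0.67] yyaw -77.97320100625511
```

jog_arm(targets="-1 0 -15 0.3 0.4 0 -1;-1 0 -20 0.2 0.3 0 -1;0 0 -14 0 0 0 -1;0 0 -6 0 0 0 -1;0 0 0 0 0 0 -1;0 0 0 0 0 0 -1")

```text
time: 10.53
eef_pos: [0.5199, -0.2003, 0.0697]
tcp_rot: [0.994, 0.105, 0.005, 0.004]
contact_force: [-0.5, 0.4, -2.5]
opening: 0.41
```

```bash
python3 st.py;  python3 - <<'E'
from h import *
c=read_camera("wrist");cv2.imwrite("pics/p2.png",c["pixels"])
E
```

```text
10.5333 [ 0.5199 -0.2003  0.0697] open 0.41048843241177785 F [-0.5  0.4 -2.5] z [ 0.0103 -0.0064 -0.9999] fix xy deg [0.37 0.59] yyaw -77.97479437674824
```

View pics/p2.png

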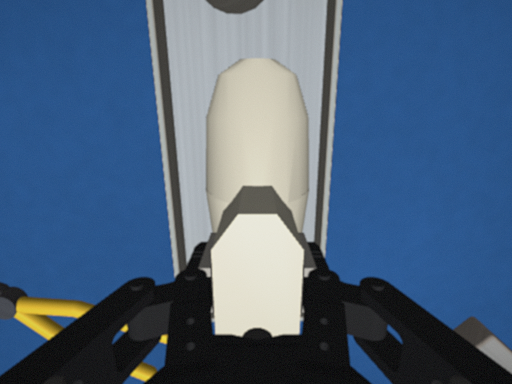

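jog_arm(targets="-3 3 -6 0.2 0.4 0 -1;-1 2 -7 0.2 0.3 0 -1;0 0 -4 0 0 0 -1;0 0 -3 0 0 0 -1;0 0 0 0 0 0 -1")

```text
time: 11.0
eef_pos: [0.5184, -0.1964, 0.0529]
tcp_rot: [0.994, 0.105, 0.002, 0.002]
contact_force: [-0.2, 0.3, -2.7]
opening: 0.413
```

```bash
python3 st.py
```

```text
11.0 [ 0.5184 -0.1964  0.0529] open 0.4133576943318423 F [-0.2  0.3 -2.7] z [ 0.0045 -0.0034 -1.    ] fix xy deg [0.19 0.26] yyaw -77.95779068352263
```

jog_arm(targets="-1 0 -3 0.1 0.2 0 -1;0 0 -2 0 0 0 -1;0 0 -1 0 0 0 -1;0 0 0 0 0 0 -1")

```text
time: 11.33
eef_pos: [0.5177, -0.1966, 0.0469]
tcp_rot: [0.994, 0.105, 0.0, 0.001]
contact_force: [0.3, 0.1, -2.4]
opening: 0.417
```

```bash
python3 st.py
```

```text
11.3333 [ 0.5177 -0.1966  0.0469] open 0.4165171300805112 F [ 0.3  0.1 -2.4] z [ 0.001  -0.0016 -1.    ] fix xy deg [0.09 0.05] yyaw -77.95555038888456
```

jog_arm(targets="0 0 -1.5 0 0 0 -1;0 0 -1 0 0 0 -1;0 0 0 0 0 0 -1")

```text
time: 11.58
eef_pos: [0.5181, -0.1969, 0.0471]
tcp_rot: [0.994, 0.105, -0.0, 0.001]
contact_force: [-0.7, 1.2, -3.1]
opening: 0.414
```

jog_arm(targets="0 0 -2 0 0 0 -1;0 0 -2 0 0 0 -1;0 0 -2 0 0 0 -1")

```text
time: 11.83
eef_pos: [0.5186, -0.1972, 0.0469]
tcp_rot: [0.994, 0.105, -0.002, -0.0]
contact_force: [-7.9, 2.6, 11.8]
opening: 0.414
```

jog_arm(targets="0 0 0.5 0 0 0 -1;0 0 0 0 0 0 -0.1;0 0 0 0 0 0 0.2;0 0 0 0 0 0 0.6;0 0 0 0 0 0 1;0 0 0 0 0 0 1")

```text
time: 12.33
eef_pos: [0.5211, -0.1988, 0.049]
tcp_rot: [0.994, 0.105, 0.001, 0.002]
contact_force: [0.6, -0.1, -0.5]
opening: 0.99
```

```bash
python3 st.py;  python3 - <<'E'
from h import *
c=read_camera("wrist");cv2.imwrite("pics/p3.png",c["pixels"])
E
```

```text
12.3333 [ 0.5211 -0.1988  0.049 ] open 0.9899189408125723 F [ 0.6 -0.1 -0.5] z [ 0.0033 -0.0039 -1.    ] fix xy deg [0.22 0.19] yyaw -77.91444025039632
```

View pics/p3.png

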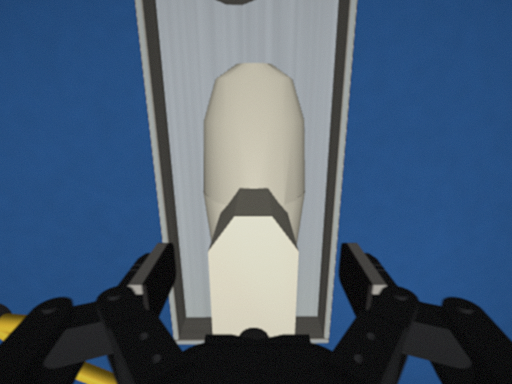

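Released and standing in the tray. Retreat straight up.

jog_arm(targets="0 0 10 0 0 0 1;0 0 25 0 0 0 1;0 0 35 0 0 0 1;0 0 40 0 0 0 1;0 0 40 0 0 0 1;0 0 35 0 0 0 1;0 0 15 0 0 0 0.5;0 0 0 0 0 0 0.2")

```text
time: 13.05
eef_pos: [0.5162, -0.1959, 0.2594]
tcp_rot: [0.994, 0.105, -0.001, 0.0]
contact_force: [-0.4, 0.0, -0.1]
opening: 0.746
```

```bash
python3 st.py;  python3 - <<'E'
from h import *
a=read_camera("wrist");ma=mark_of("last",a);cv2.imwrite("pics/p4.png",a["pixels"])
b=read_camera("side");mb=mark_of("last",b);cv2.imwrite("pics/p4s.png",cv2.resize(b["pixels"][120:260,180:380],None,fx=3.5,fy=3.5,interpolation=cv2.INTER_CUBIC))
print(ma[:1],mb[:1])
t=np.array([.5696,-.1849,.2011])
for X in ([tri([a,b],[ma[0]["uv"],mb[0]["uv"]])] if ma and mb else [])+([onz(a,ma[0]["uv"],.004)] if ma else []):
    d=X[:2]-t[:2];c,s=np.cos(t[2]),np.sin(t[2]);print(X.round(4),"tray xy",(c*d[0]+s*d[1]).round(4),(-s*d[0]+c*d[1]).round(4))
E
```

```text
13.05 [ 0.5162 -0.1959  0.2594] open 0.7460923774558624 F [-0.4  0.  -0.1] z [-1.5e-03 -9.0e-04 -1.0e+00] fix xy deg [ 0.05 -0.09] yyaw -77.92575917102508
[{'uv': [258.0, 145.4], 'p': 0.66}] [{'uv': [290.7, 189.7], 'p': 0.82}]
[ 0.5297 -0.1978 -0.0071] tray xy -0.0417 -0.0047
[ 0.5332 -0.1957  0.004 ] tray xy -0.0378 -0.0033
```

View pics/p4.png

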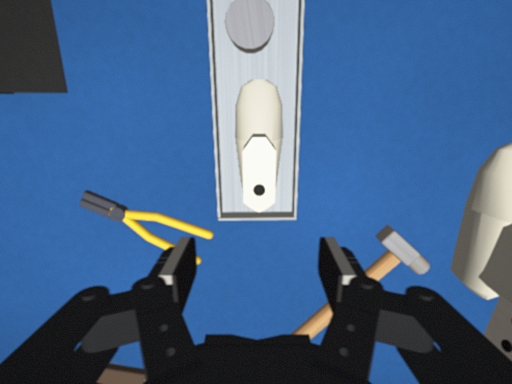

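View pics/p4s.png

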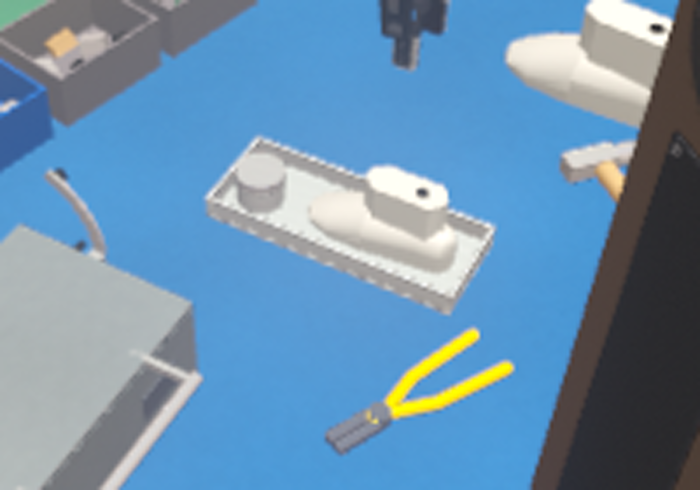

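jog_arm(targets="0 15 4 0 0 7 0.1;0 25 4 0 0 7 0;0 30 4 0 0 7 0;0 30 4 0 0 7 0;0 30 4 0 0 7 0;0 30 2 0 0 7 0;0 30 2 0 0 7 0;-3 30 0 0 0 7 0;-5 30 0 0 0 7 0;-5 30 0 0 0 7 0")

```text
time: 14.08
eef_pos: [0.4866, 0.094, 0.2449]
tcp_rot: [0.745, 0.666, -0.03, -0.01]
contact_force: [0.0, -1.2, 0.5]
opening: 0.502
```

```bash
python3 st.py
```

```text
14.0833 [0.4866 0.094  0.2449] open 0.5021489460290912 F [ 0.  -1.2  0.5] z [-0.0585 -0.026  -0.9979] fix xy deg [ 1.49 -3.35] yyaw -6.4085497517178585
```

jog_arm(targets="-5 25 8 0.7 -1.5 6 0;-4 25 8 0.5 -1.2 6 0;-3 22 6 0.3 -0.6 4 0;-2 15 0 0 0 2 0;0 8 0 0 0 0 0;0 0 0 0 0 0 0;0 0 0 0 0 0 0")

```text
time: 14.67
eef_pos: [0.4606, 0.1978, 0.2467]
tcp_rot: [0.621, 0.784, -0.014, -0.008]
contact_force: [0.0, -0.4, -0.8]
opening: 0.502
```

```bash
python3 st.py;python3 - <<'E'
from h import *
import pickle
a=read_camera("wrist");ma=mark_of("bar",a);k=silhouettes("bar",a);cv2.imwrite("pics/b1.png",cv2.resize(a["pixels"],None,fx=1.5,fy=1.5,interpolation=cv2.INTER_CUBIC))
b=read_camera("side");mb=mark_of("bar",b)
print(ma[:1],mb[:1],tri([a,b],[ma[0]["uv"],mb[0]["uv"]]) if ma and mb else 0,onz(a,ma[0]["uv"],.115) if ma else 0)
pickle.dump((a,ma,k),open("b1.pkl","wb"))
E
```

```text
14.6667 [0.4606 0.1978 0.2467] open 0.5016474583603548 F [ 0.  -0.4 -0.8] z [-0.0309 -0.0121 -0.9994] fix xy deg [ 0.7  -1.77] yyaw 13.213163742020805
[{'uv': [275.8, 178.5], 'p': 0.79}] [{'uv': [217.3, 248.1], 'p': 0.64}] [0.47470071 0.20601998 0.11832293] [0.47414579 0.20226576 0.115     ]
```

View pics/b1.png

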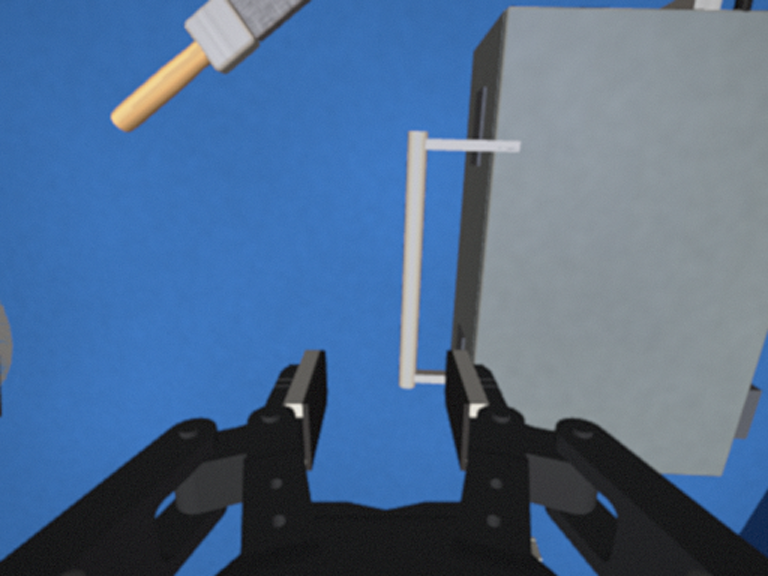

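jog_arm(targets="5 2 -10 0.4 -0.9 -0.8 0;5 2 -20 0.3 -0.9 -0.7 0;2 0 -30 0 0 0 0;0 0 -25 0 0 0 0;0 0 -10 0 0 0 0;0 0 0 0 0 0 0")

```text
time: 15.42
eef_pos: [0.4784, 0.1979, 0.1553]
tcp_rot: [0.635, 0.772, 0.007, 0.005]
contact_force: [-0.3, -0.3, 0.4]
opening: 0.501
```

```bash
python3 st.py;python3 - <<'E'
from h import *
a=read_camera("wrist");ma=mark_of("bar",a);cv2.imwrite("pics/b2.png",cv2.resize(a["pixels"],None,fx=1.5,fy=1.5,interpolation=cv2.INTER_CUBIC))
print(ma[:1],onz(a,ma[0]["uv"],.115) if ma else 0)
E
```

```text
15.4167 [0.4784 0.1979 0.1553] open 0.5013769710737983 F [-0.3 -0.3  0.4] z [ 0.0166  0.0035 -0.9999] fix xy deg [-0.2   0.95] yyaw 11.083266260879807
[{'uv': [247.5, 212.1], 'p': 0.86}] [0.47251022 0.19954272 0.115     ]
```

View pics/b2.png

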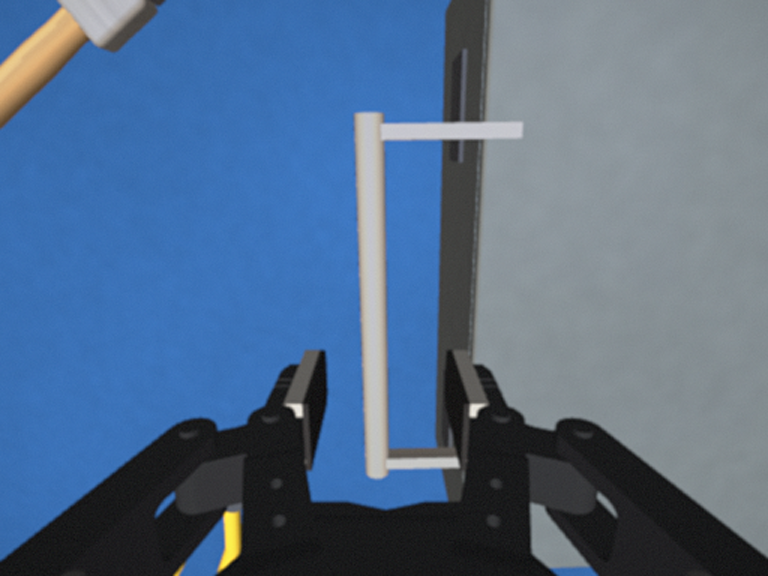

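jog_arm(targets="-4 1 -10 -0.2 0.5 0.3 0;-2 1 -18 0 0.4 0.3 0;0 0 -18 0 0 0 0;0 0 -8 0 0 0 0;0 0 -2 0 0 0 0;0 0 0 0 0 0 0")

```text
time: 16.02
eef_pos: [0.4791, 0.2017, 0.1085]
tcp_rot: [0.631, 0.776, 0.008, 0.007]
contact_force: [0.5, -0.3, -0.6]
opening: 0.496
```

```bash
python3 st.py;python3 - <<'E'
from h import *
a=read_camera("wrist");cv2.imwrite("pics/b3.png",a["pixels"])
E
```

```text
16.0167 [0.4791 0.2017 0.1085] open 0.49589393690382705 F [ 0.5 -0.3 -0.6] z [ 0.0201  0.0039 -0.9998] fix xy deg [-0.23  1.15] yyaw 11.762223372481309
```

View pics/b3.png

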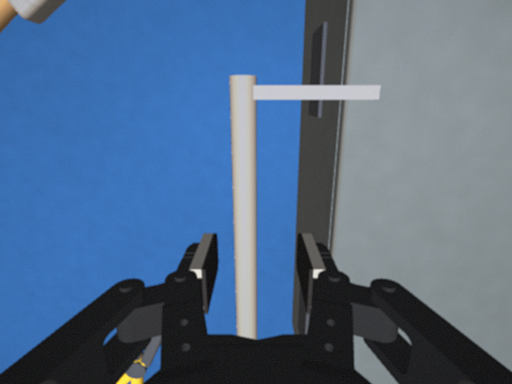

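jog_arm(targets="-4 -1 -5 -0.2 0.8 0 0;-3 0 -6 0 0.6 0 0;-1 0 -3 0 0 0 0;0 0 0 0 0 0 0")

```text
time: 16.4
eef_pos: [0.4728, 0.2013, 0.0971]
tcp_rot: [0.631, 0.776, 0.001, -0.001]
contact_force: [-0.2, -0.1, -0.3]
opening: 0.501
```

```bash
python3 st.py
```

```text
16.4 [0.4728 0.2013 0.0971] open 0.5012259166725571 F [-0.2 -0.1 -0.3] z [-1.0e-04  1.5e-03 -1.0e+00] fix xy deg [-0.09 -0.  ] yyaw 11.777316630391082
```

jog_arm(targets="0 0 -1 0 0 0 -1;0 0 0 0 0 0 -1;0 0 0 0 0 0 -1;0 0 0 0 0 0 -1;0 0 0 0 0 0 -1;0 0 0 0 0 0 -1", force=60)

```text
time: 16.9
eef_pos: [0.4728, 0.2013, 0.0964]
tcp_rot: [0.631, 0.776, 0.001, -0.0]
contact_force: [0.3, 0.2, -0.5]
opening: 0.118
```

```bash
python3 st.py;python3 - <<'E'
from h import *
a=read_camera("wrist");cv2.imwrite("pics/b4.png",a["pixels"])
E
```

```text
16.9 [0.4728 0.2013 0.0964] open 0.11799173468308098 F [ 0.3  0.2 -0.5] z [-1.0e-04  1.4e-03 -1.0e+00] fix xy deg [-0.08 -0.01] yyaw 11.784060954408707
```

View pics/b4.png

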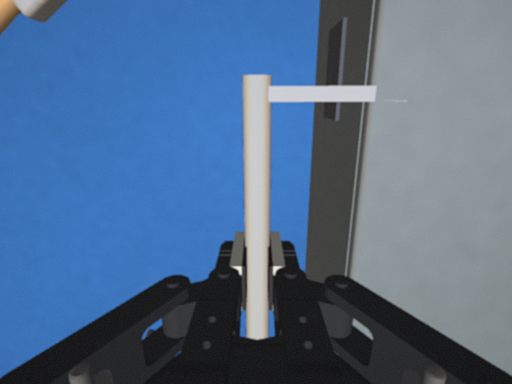

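jog_arm(targets="0 0 8 0 0 0 -1;0.5 0 12 0 0 0 -1;1.5 0.3 16 0 0 0 -1;2.7 0.6 16 0 0 0 -1;3.5 0.8 16 0 0 0 -1")

```text
time: 17.37
eef_pos: [0.4835, 0.2035, 0.1641]
tcp_rot: [0.631, 0.776, 0.005, 0.002]
contact_force: [8.4, 2.9, -8.4]
opening: 0.116
```

```bash
cat > arc.py <<'E'
from h import *
s=get_state();p=s["eef_pos"];g0=np.array([.4728,.2013,.0964]);e=np.array([.979,.2036])
def at(t): return np.array([.235*(1-np.cos(t))+.0045*np.sin(t),.235*np.sin(t)-.0045*(1-np.cos(t))])
d=p-g0;dx=d[:2]@e;lat=d[1]*e[0]-d[0]*e[1];dz=d[2]
th=np.arctan2(dz+.0045,.235-dx)-.0191
print("theta est",np.degrees(th).round(2),"r",np.hypot(dz+.0045,.235-dx).round(4),"lat mm",(lat*1e3).round(1))
for t in(10,20,30,40,50,60):
    q=np.r_[e*at(np.radians(t))[0],at(np.radians(t))[1]]+g0-p;print(t,(q*1e3).round(1))
exec(open("st.py").read())
E
python3 arc.py
```

```text
theta est 16.77 r 0.2354 lat mm 0.0
10 [ -6.5  -1.4 -27. ]
20 [ 4.6  1.  12.4]
30 [22.3  4.6 49.2]
40 [45.9  9.5 82.3]
50 [ 74.8  15.6 110.7]
60 [108.1  22.5 133.6]
17.3667 [0.4835 0.2035 0.1641] open 0.11603297653514594 F [ 8.4  2.9 -8.4] z [ 0.0094  0.0044 -0.9999] fix xy deg [-0.25  0.54] yyaw 11.761109300025632
```

jog_arm(targets="5 1 13 -0.2 0.4 0 -1;6 1.2 14 0 0 0 -1;6.5 1.3 13.5 0 0 0 -1;7 1.4 13 0 0 0 -1;8 1.6 12 0 0 0 -1")

```text
time: 17.78
eef_pos: [0.5164, 0.2104, 0.2309]
tcp_rot: [0.631, 0.776, 0.002, 0.001]
contact_force: [3.0, 1.6, -9.2]
opening: 0.115
```

```bash
python3 arc.py
```

```text
theta est 35.02 r 0.2358 lat mm 0.1
10 [-39.3  -8.3 -93.7]
20 [-28.2  -5.9 -54.4]
30 [-10.5  -2.3 -17.6]
40 [13.1  2.6 15.5]
50 [42.   8.7 43.9]
60 [75.3 15.6 66.8]
17.7833 [0.5164 0.2104 0.2309] open 0.1152338638501346 F [ 3.   1.6 -9.2] z [ 0.0046  0.0025 -1.    ] fix xy deg [-0.15  0.26] yyaw 11.765846558197195
```

jog_arm(targets="9 1.8 11 0 0.2 0 -1;10 2.1 11 0 0 0 -1;11 2.3 11 0 0 0 -1;11 2.3 9.5 0 0 0 -1;6 1.2 5 0 0 0 -1;0 0 0 0 0 0 -1")

```text
time: 18.28
eef_pos: [0.5563, 0.2188, 0.2748]
tcp_rot: [0.631, 0.776, -0.011, -0.01]
contact_force: [-2.5, -0.8, -6.0]
opening: 0.119
```

```bash
python3 arc.py
```

```text
theta est 49.62 r 0.2363 lat mm 0.1
10 [ -79.3  -16.6 -137.7]
20 [-68.1 -14.3 -98.3]
30 [-50.5 -10.7 -61.5]
40 [-26.9  -5.7 -28.4]
50 [ 2.   0.3 -0. ]
60 [35.3  7.2 22.8]
18.2833 [0.5563 0.2188 0.2748] open 0.11924883540757418 F [-2.5 -0.8 -6. ] z [-0.0287 -0.0039 -0.9996] fix xy deg [ 0.22 -1.64] yyaw 11.783296524975833
```

jog_arm(targets="10 2 8 0.1 -0.7 0 -1;11 2.3 7 0 -0.5 0 -1;9 2 5 0 0 0 -1;5 1 2.5 0 0 0 -1;0 0 0 0 0 0 -1;0 0 0 0 0 0 -1")

```text
time: 18.78
eef_pos: [0.5813, 0.224, 0.2932]
tcp_rot: [0.63, 0.776, -0.017, -0.012]
contact_force: [-4.8, -1.5, -3.0]
opening: 0.113
```

```bash
python3 arc.py;python3 - <<'E'
from h import *
a=read_camera("side");cv2.imwrite("pics/e1.png",cv2.resize(a["pixels"][130:310,60:340],None,fx=2.8,fy=2.8,interpolation=cv2.INTER_CUBIC))
m=mark_of("bar",a);print(m[:1],proj(a,[.5917,.226,.3164]))
a=read_camera("wrist");cv2.imwrite("pics/e1w.png",a["pixels"])
E
```

```text
theta est 57.23 r 0.2365 lat mm 0.1
10 [-104.2  -21.8 -156. ]
20 [ -93.1  -19.5 -116.7]
30 [-75.5 -15.8 -79.9]
40 [-51.8 -10.9 -46.8]
50 [-22.9  -4.9 -18.3]
60 [10.3  2.   4.5]
18.7833 [0.5813 0.224  0.2932] open 0.11259076366618609 F [-4.8 -1.5 -3. ] z [-0.0391 -0.0109 -0.9992] fix xy deg [ 0.63 -2.24] yyaw 11.810441636797139
[{'uv': [172.2, 182.7], 'p': 0.64}] [[172.64936407 180.71133816]]
```

View pics/e1.png

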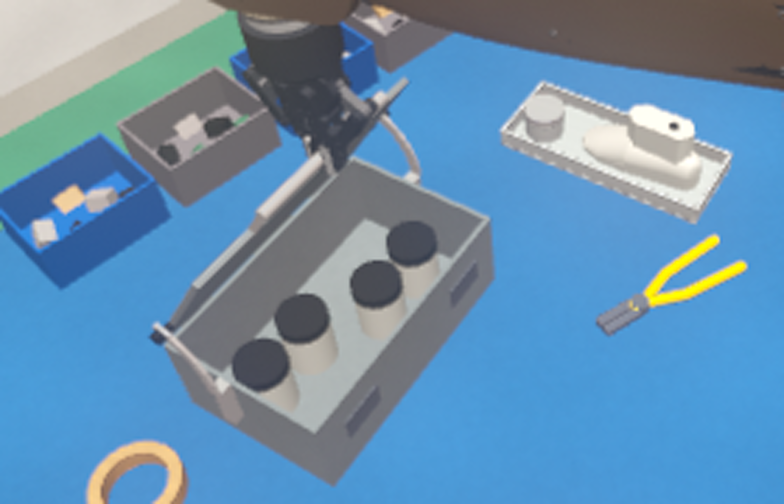

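View pics/e1w.png

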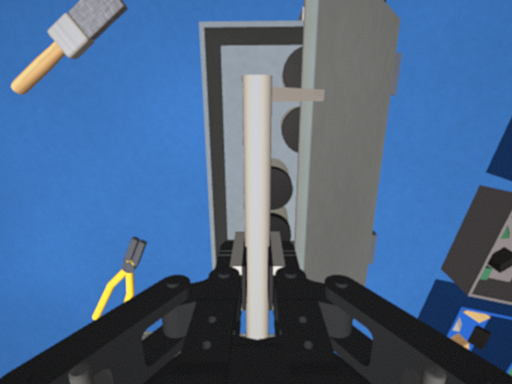

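jog_arm(targets="6 1.3 3 0.3 -1 0 -1;6 1.2 3 0.3 -0.8 0 -1;2 0.4 1 0 0 0 -1;0 0 0 0 0 0 -1;0 0 0 0 0 0 -1;0 0 0 0 0 0 -1")

```text
time: 19.43
eef_pos: [0.5933, 0.2266, 0.2999]
tcp_rot: [0.63, 0.776, -0.004, -0.004]
contact_force: [-3.7, -0.9, -2.4]
opening: 0.114
```

```bash
python3 arc.py|sed -n '1p;7,8p';python3 - <<'E'
from h import *
a=read_camera("side");im=a["pixels"];cv2.imwrite("pics/e2.png",cv2.resize(im[170:290,95:215],None,fx=5,fy=5,interpolation=cv2.INTER_CUBIC))
print([ (t,mark_of(t,a)[:1]) for t in("stud","bar","last")])
b=read_camera("top");cv2.imwrite("pics/e2t.png",cv2.resize(b["pixels"][90:260,120:360],None,fx=3,fy=3,interpolation=cv2.INTER_CUBIC))
E
python3 arc.py|sed -n '1p;7,8p'
```

```text
theta est 60.63 r 0.2362 lat mm 0.2
60 [-1.6 -0.5 -2.2]
19.4333 [0.5933 0.2266 0.2999] open 0.11446575768251219 F [-3.7 -0.9 -2.4] z [-0.0111 -0.0015 -0.9999] fix xy deg [ 0.09 -0.63] yyaw 11.836002954632665
[('stud', [{'uv': [115.3, 247.2], 'p': 0.96}]), ('bar', [{'uv': [171.9, 182.0], 'p': 0.57}]), ('last', [{'uv': [289.3, 189.2], 'p': 0.79}])]
theta est 60.66 r 0.2362 lat mm 0.2
60 [-1.7 -0.6 -2.3]
19.6833 [0.5934 0.2266 0.3   ] open 0.11432901045851822 F [-5.1 -0.7 -3. ] z [-0.0107 -0.0014 -0.9999] fix xy deg [ 0.08 -0.61] yyaw 11.8347454610701
```

View pics/e2.png

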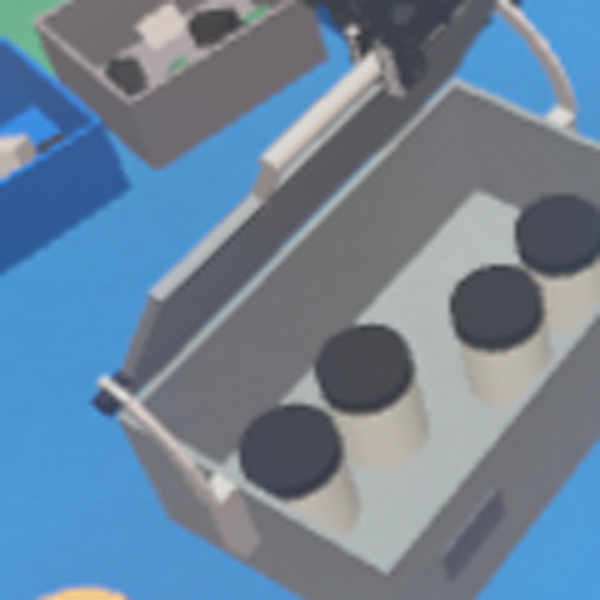

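View pics/e2t.png

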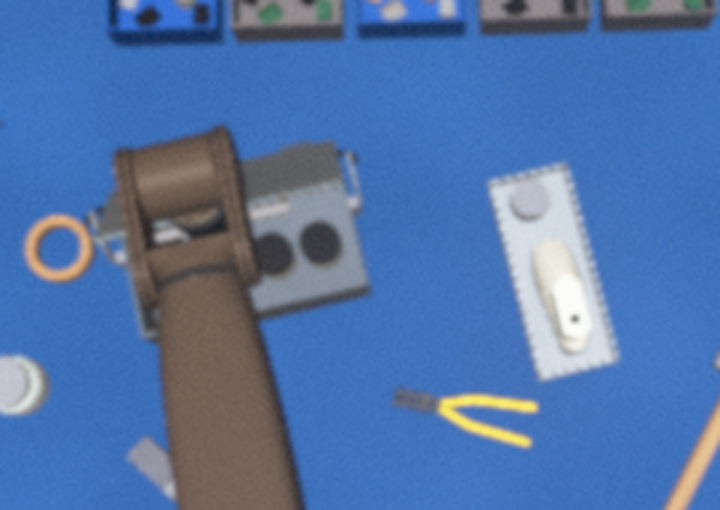

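```bash
python3 - <<'E'
from h import *
a=read_camera("side")
ch=np.array([.61,.2305,.205])  # bar at .4728,.2013 shut
ch[:2]=np.array([.4728,.2013])+.14*np.array([.979,.2036])
def W(L):
    c,s=np.cos(ch[2]),np.sin(ch[2]);return [ch[0]+c*L[0]-s*L[1],ch[1]+s*L[0]+c*L[1],L[2]]
for t in(52,56,60,64,68):
    q=np.radians(t);f=lambda r,n,y:W([.095-r*np.cos(q)+n*np.sin(q),y,.1105+r*np.sin(q)+n*np.cos(q)])
    print(t,"bar left end",proj(a,f(.235,.004,.085))[0].round(1),"lid front-left corner (top,under)",proj(a,f(.19,.008,.15))[0].round(1),proj(a,f(.19,0,.15))[0].round(1))
print("seen bar end ~",[265/5+95,165/5+170],"lid corner ~",[155/5+95,295/5+170])
E
python3 st.py
```

```text
52 bar left end [160.1 212.8] lid front-left corner (top,under) [134.2 235.4] [136.7 237.8]
56 bar left end [154.8 208. ] lid front-left corner (top,under) [129.8 231.6] [132.5 233.9]
60 bar left end [149.4 203.4] lid front-left corner (top,under) [125.4 227.9] [128.1 230.1]
64 bar left end [143.9 198.9] lid front-left corner (top,under) [120.9 224.3] [123.6 226.5]
68 bar left end [138.4 194.6] lid front-left corner (top,under) [116.4 220.9] [119.1 222.9]
seen bar end ~ [148.0, 203.0] lid corner ~ [126.0, 229.0]
19.7333 [0.5934 0.2266 0.3   ] open 0.11392988723525758 F [-4.7 -1.  -3.3] z [-0.0106 -0.0014 -0.9999] fix xy deg [ 0.08 -0.61] yyaw 11.83395979832167
```

```bash
python3 -c "
from plant import *
print(sign_off()); s=get_state(); print(s['time'],s['eef_pos'],s['opening'])"
```

```text
the job is handed in; nothing more can be done
None
the job is handed in; nothing more can be done
```

The small last is standing let go in the tray, and the lid is held at about 60 degrees by its bar. I handed the job in at about 19.8 s of the 58 s; no verdict was reported.

- **Last:** I lifted it off the lid by its upper block, lowered it until I felt the tray floor, and let go. Pictures from all three cameras show it upright. Its origin is about 40 mm from the tray's centre along the tray's -x and about 5 mm off the centre line.
- **Lid:** The arm's position on the arc put it at 60.6 degrees. In the side picture the bar end and the lid corner matched a 60 degree lid, and the left pin sits at its stud. The fingers hold the bar with a 60 N grip setting, and two readings 0.25 s apart agreed.
- **Other things:** The tin, pliers, tape, jar and hammer looked unmoved in the last pictures. The brush was partly behind the arm there, but nothing came near it. I did not measure any of them.

- **First grasp:** The arm drifted about 6 mm upward while closing the first time. I opened, went lower and gripped again before lifting.
- **Height that disagreed:** The two-view height of the last's origin in the tray came out at -7 mm, about 11 mm too low. I put this down to detector error, because the floor contact came within about 1 mm of the expected height.

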